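Tap the clamping wedge home in an assembly fixture

ROBOT

A 6-joint arm with a two-finger parallel gripper is mounted at the origin on the work surface. World frame = base frame: x ahead of the robot, y to its left, z up, the work surface at z = 0. Lengths are in m, angles in rad, forces in N, time in s.
With the tool pointing down it reaches from about 0.35 to 0.8 m from the base axis. Payload 7.3 kg.
Tool frame: the origin (TCP) lies between the finger pads; the fingertips stand 25 mm ahead of it and the grasp point (between the pads) lies 6 mm ahead of it (r.tip_extent is the distance from the TCP to the fingertips, in m); z points along the fingers, y is the line along which they close (so a half turn about z gives the same grasp; the last joint's range is limited). The gripper opens to 85 mm and grips with 20 to 120 N. Pads are 22 mm wide; open, the fingers measure 114 mm over their backs; the gripper's body (76 mm by 85 mm) begins 54 mm behind the grasp point. The pads swing forward as they close: fully open they stand 13 mm farther back than shut.
Start: joints at [1.054, 0.342, 1.524, -0, 1.275, -0.146], TCP at [0.19, 0.489, 0.256] pointing down, gripper open.
Joint ranges: [-2.53, 2.53], [-0.77, 2.02], [0.04, 2.7], [-1, 4.14], [0.28, 2.66], [-3.11, 3.11]. Speed limits (rad/s): [2.57, 2.57, 3.14, 3.14, 3.14, 3.14].

INTERFACE

Orientations are given as a unit quaternion [x, y, z, w].
In Python, from workcell import r, command_gripper, optics gives the robot as it stands. The module is installed in compiled form; this text tells all that it offers. Calls block until the motion is done:
- r.reach(position, orientation): joint-space move of the TCP to a pose.
- r.move_straight(position, orientation=None, speed=0.15, max_force=None): straight line of the TCP; orientation=None keeps the orientation; speed is the mean speed in m/s. With max_force (N) it stops when the force on the tool has changed by that much, and returns True; else False.
- r.movej(angles): joint-space move.
- command_gripper(opening, force=None): finger opening in m; force is the grip in N (None keeps the last); returns when the fingers have stopped.
- r.hold(seconds).
- r.solve_ik(position, orientation): joint angles nearest the present ones, or None.
- r.read_state(): the state.
- optics.get_image(name): name is "scene" or "side" or "wrist"; returns (picture, depth): 480x640x3 uint8, red, green, blue; 480x640 float32, m along the optical axis (not along the pixel's ray), 0 where there is no reading.
- optics.camera_model(name): a dict with "K" (3x3 intrinsics, pixels), "R" (3x3) and "t" (3): a world point X has camera coordinates R X + t; the wrist camera has in their place "tool_from_camera" (4x4, takes a point from camera to tool coordinates, whose origin is the TCP and whose axes are the flange's). Camera axes: x right, y down, z forward; pixel columns grow to the right and rows downward; lengths in m; the calibration is good to about 2 mm. The wrist camera is an equidistant fisheye: a pixel r from the principal point sees the ray r / f radians off the axis. A picture is of the moment at which its call begins: read the wrist's pose just before it. camera_model takes no time and is no camera call.
A pose or a line that the arm cannot do raises r.PlanningError and nothing moves.
- r.finish_job(): hands the job in; it is judged then, once.
The state is a dict: "time_s": time; "joint_positions": joint angles; "dq": joint speeds; "tau": joint torques, N m; "eef_pos": TCP position; "eef_rot": TCP orientation; "contact_force": force on the tool from outside, world axes, zero at the start; "torque": the same for the moment, N m; "grip_width": finger opening in m; "grip_force": force on a finger pad.
Only numpy, scipy, OpenCV 4.12 (cv2) and the standard library are available. Lean on these libraries where they do the work, as an engineer would, in place of code of your own. Each camera call takes 0.05 s, during which the arm holds its last target. There are 200 camera calls.

TASK

Clamp the aluminium housing in the grey fixture: pick up the steel drift and use its white foot to tap the blue wedge straight down into its slot, in separate light taps, until a firm tap no longer drives it deeper and the housing is held tight. The housing is thin-walled, so do not force it, and touch the wedge with the drift only. Then stand the drift back upright on the middle of its round orange pad, let go of it, and leave the nuts, the blue link and the screwdriver where they lie.

Things in the scene. Friction and masses are not known exactly. Their poses are not given: they have to be found in the camera images.
- drift: Tapping drift: an upright round bar, 110 mm tall, about 0.3 kg. Steel shaft 24 mm in diameter, above a white foot 32 mm in diameter, 18 mm high, sprung up to 4.5 mm into the shaft (12 N per mm) to soften taps. Origin: centre of the unsprung foot's underside (the tapping face); z up the shaft. Grip the shaft from above, 65 to 90 mm above the origin. It starts standing on the pad.
- pad: Orange rubber pad fixed to the bench, 80 mm in diameter, 5 mm high. Origin: centre of its underside; its top is 5 mm above that. The drift's place.
- wedge: Blue plastic wedge standing upright in its slot, thin end down, started but loose. 70 mm tall, 30 mm wide (y), 8 mm thick at the thin end, flat on one side and tapered 1 to 5 on the other, with a flat head 24 mm (x) by 32 mm (y) on top. Origin: middle of the thin end, 42 mm above the bench at the start; z up; x from the flat to the tapered side, towards the housing.
- wedge_top (a point): Centre of the wedge's flat top, where to tap; 112 mm above the bench at the start. It slides at 2 to 6 N until the housing is nipped, 14 to 28 mm down (different every time, not to be foretold exactly), then stops within 1 to 2 mm and stays where left. Tap slowly, about 15 mm/s. Home: a tap of about 15 N no longer moves it; up to 30 N is safe, over 40 N too hard.
- housing: Loose thin-walled aluminium housing, 60 mm (x) by 50 mm (y) by 62 mm high, standing on the fixture's 12 mm bed between the jaw and the back stop with 3 to 5.5 mm of play in all, shared anyhow between its two ends. Origin: centre of its underside, z up. Held tight: the jaw presses on it with more than 8 N with the drift taken away; more than 50 N dents it.
- jaw: Aluminium sliding jaw between wedge and housing, 72 mm high over the bench. Origin: at the fixture's origin at the start; it slides along the fixture's x towards the housing, 1 mm for every 5 mm the wedge goes down (friction 3 N).
- fixture: Clamping fixture fixed to the bench: dark bed 155 mm (x) by 80 mm (y), 12 mm high, with a grey wall 72 mm high over the bench behind the wedge slot at the -x end and a grey back stop, 62 mm high over the bench, at the +x end. Origin: centre of the bed's underside; x points from wedge to housing.
- nut_a: Bystander: loose steel hex nut, 25 mm wide, 13 mm high. Leave it alone. Origin: centre of the underside.
- nut_b: Bystander: a second nut, the same. Leave it alone.
- link: Bystander: blue plastic link of a robot kit lying flat, 100 mm long (x), 24 mm wide, 12 mm high. Leave it alone. Origin: centre of the underside.
- driver: Bystander: blue-handled screwdriver, 200 mm long (x), 26 mm thick, lying on the bench. Leave it alone. Origin: mid-length, underside.
Things that resemble listed ones, but are neither listed nor needed, are in the scene too. There is more than one size of the drift; the one meant has the size given above.

How it is judged:
On the way, in this order (a step that is already met when the one before it is completed fails the run):
1. the drift's foot has been brought to the wedge: a first tap lands (contact force between drift and wedge above 1.5 N).
2. the drift is lifted clear of the wedge between taps (contact force between drift and wedge below 0.01 N), for 0.06 s.
3. a further tap lands with the drift and the housing is nipped by the jaw (contact force between drift and wedge above 1.5 N and contact force between jaw and housing above 8 N).
At the end, for the whole second after the job is handed in: The jaw presses on the housing with more than 8 N with nothing pushing the wedge, the wedge is upright (within 0.1 rad) and at rest, and the drift stands upright (within 0.08 rad), at rest, on the rubber pad within 24 mm of its centre (contact force between jaw and housing above 8 N and angle between wedge's own z axis and vertical below 0.1 rad and linear speed of each of wedge, drift below 0.01 m/s and horizontal distance between drift and pad below 0.024 m and angle between drift's own z axis and vertical below 0.08 rad and height (world z) of drift below 0.009 m); the robot touches nothing.
It fails at once if the wedge is struck or pressed with more than 40 N (contact force between drift and wedge above 40 N).
It fails at once if the jaw dents the housing (more than 50 N) (contact force between jaw and housing above 50 N).
It fails at once if the robot itself touches the wedge (contact force between any of the fingers, the arm and wedge above 0.5 N).
It fails at once if a bystander is moved by more than 12 mm (distance of any of nut_a, nut_b, link, driver from where it was at the start of the episode above 0.012 m).
It also fails if it takes over 58 s, if anything falls off the work surface, if the arm or the gripper's body presses on something with over 40 N, if the wrist force passes 120 N, or if a joint passes its speed limit or range.

## Working session

There is one attempt and no reset: what is moved stays moved. The work goes in short steps, each a Python script; the robot and the scene stay as the last script left them, time stands still between calls to the robot, and variables do not carry over. Pictures are saved under pics/ and viewed, at most 10 in all, crops included, and the job is handed in when it is done.

```bash
mkdir -p pics; python3 - <<'E'
from workcell import r, command_gripper, optics
import cv2, numpy as np
for n in ("scene","side"):
    p,d=optics.get_image(n); cv2.imwrite(f"pics/{n}0.png",p[:,:,::-1]); np.save(f"pics/{n}0.npy",d)
    m=optics.camera_model(n); print(n,np.round(m["K"],1).tolist(),np.round(m["R"],3).tolist(),np.round(m["t"],3))
    np.savez(f"pics/{n}_m.npz",**{k:np.array(m[k]) for k in "KRt"})
s=r.read_state(); print(s["time_s"],s["eef_rot"],s["contact_force"])
E
```

```text
scene [[496.3, 0.0, 319.9], [0.0, 496.3, 225.3], [0.0, 0.0, 1.0]] [[-0.752, 0.659, -0.002], [0.543, 0.618, -0.569], [-0.374, -0.429, -0.822]] [ 0.429 -0.275  1.138]
side [[513.9, 0.0, 307.0], [0.0, 513.9, 241.7], [0.0, 0.0, 1.0]] [[-0.708, -0.706, -0.011], [-0.363, 0.378, -0.852], [0.606, -0.599, -0.524]] [0.437 0.303 0.401]
0.1 [ 1.84330298e-01  9.82864102e-01 -6.73519187e-04 -2.10331484e-04] [-0.780757    0.30681786  0.7240608 ]
```

View pics/scene0.png

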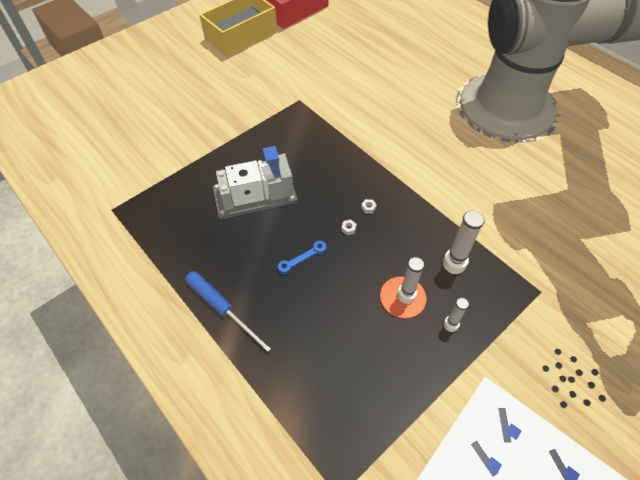

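View pics/side0.png

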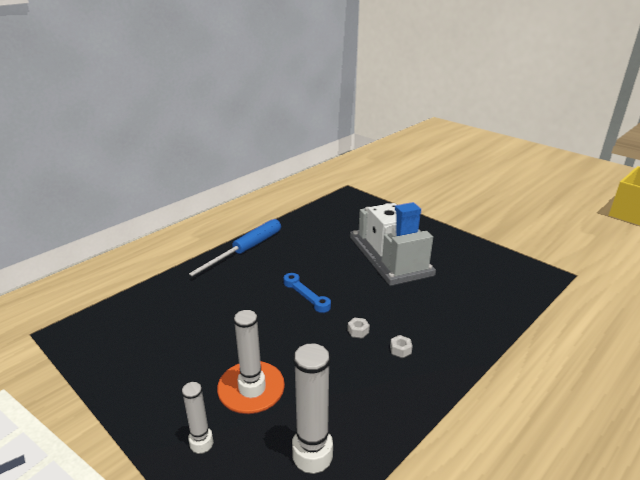

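The scene view shows the drift on the orange pad (top at about 416,264, foot 407,297) and the wedge head at about (271,152). In the side view the drift top is at (246,317), the pad at (251,386) and the wedge head at (408,208). I'll enlarge these.

```bash
python3 - <<'E'
import cv2, numpy as np
a=cv2.imread("pics/scene0.png");b=cv2.imread("pics/side0.png")
def c(i,x,y,w=100,h=75): return cv2.resize(i[y:y+h,x:x+w],(400,300),interpolation=cv2.INTER_CUBIC)
o=np.vstack([np.hstack([c(a,210,140),c(b,345,200)]),np.hstack([c(a,360,250),c(b,200,305,140,105)])])
cv2.imwrite("pics/crop1.png",o)
E
```

```text
(no output)
```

View pics/crop1.png

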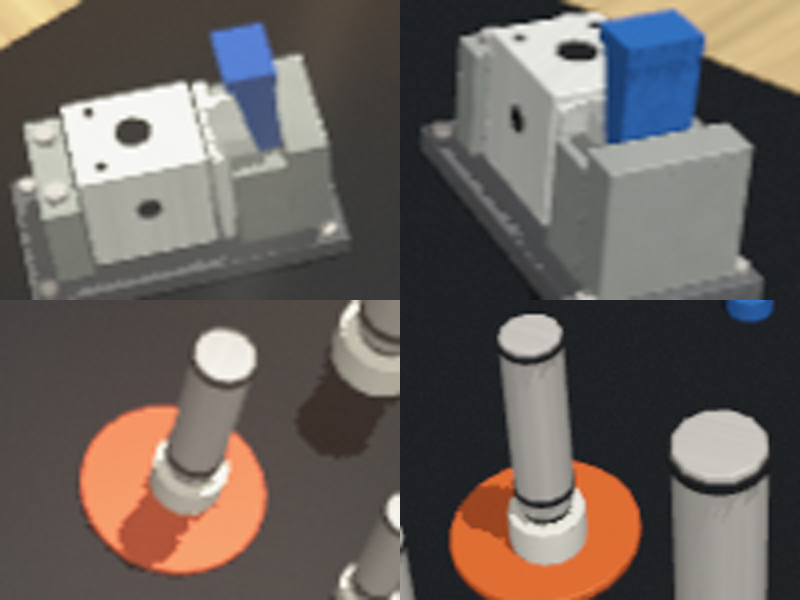

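The crop gives these pixels. Wedge top corners: scene (262.8,148.5),(276,146),(278.8,158),(266,160), centre (270.9,153.1); side centre (406.5,207.8). Drift top: scene (416.2,263.9), side (245.8,317.3). Pad centre: scene (403.2,297.5), side (251.1,386.6).

```bash
cat > h.py <<'E'
import cv2, numpy as np
M={n:np.load(f"pics/{n}_m.npz") for n in ("scene","side")}
P={n:m["K"]@np.c_[m["R"],m["t"]] for n,m in M.items()}
def tri(a,b):
    X=cv2.triangulatePoints(P["scene"],P["side"],np.array(a,float).reshape(2,1),np.array(b,float).reshape(2,1)).ravel();X=X[:3]/X[3]
    err=[np.round(((q:=P[n]@np.r_[X,1])[:2]/q[2])-p,1).tolist() for n,p in (("scene",a),("side",b))]
    return X,err
def onz(n,uv,z):
    m=M[n];d=m["R"].T@np.linalg.solve(m["K"],[*uv,1]);c=-m["R"].T@m["t"];return c+d*(z-c[2])/d[2]
E
python3 - <<'E'
from h import *
for k,a,b in (("wtop",(270.9,153.1),(406.5,207.8)),("drift",(416.2,263.9),(245.8,317.3)),("pad",(403.2,297.5),(251.1,386.6))): print(k,*tri(a,b))
for n,uv,z in (("scene",(270.9,153.1),.112),("side",(406.5,207.8),.112),("scene",(416.2,263.9),.115),("side",(245.8,317.3),.115),("scene",(403.2,297.5),.005),("side",(251.1,386.6),.005)): print(n,onz(n,uv,z))
c=[onz("scene",p,.112) for p in ((262.8,148.5),(276,146),(278.8,158),(266,160))]
print(np.round(c,4)); 
# fixture bed edge bottom front (scene)
p=[onz("scene",(210+x/4,140+y/4),.012) for x,y in ((35,292),(348,240))];v=p[0]-p[1];print("xaxis",np.degrees(np.arctan2(v[1],v[0])),np.linalg.norm(v))
for n,uv in (("nut",(349,227)),("nut",(369,206)),("link",(284,267)),("link",(320,246)),("big",(456,262)),("small",(453,325))): print(n,onz("scene",uv,.0))
E
```

```text
wtop [ 0.55541346 -0.15195573  0.11184104] [[0.1, 0.4], [0.3, -0.3]]
drift [0.52964679 0.17971733 0.11363334] [[-0.2, -0.4], [-0.5, 0.4]]
pad [0.53493357 0.17783129 0.00193994] [[-0.2, -0.4], [-0.5, 0.3]]
scene [ 0.55496227 -0.15272418  0.112     ]
side [ 0.55496765 -0.15046141  0.112     ]
scene [0.53072932 0.18080322 0.115     ]
side [0.52838817 0.17994576 0.115     ]
scene [0.5366307  0.17930617 0.005     ]
side [0.53259626 0.1787967  0.005     ]
[[ 0.5591 -0.1715  0.112 ]
 [ 0.537  -0.1605  0.112 ]
 [ 0.5516 -0.1338  0.112 ]
 [ 0.572  -0.1453  0.112 ]]
xaxis -29.441717244178044 0.15232745292927755
nut [0.50337705 0.0075514  0.        ]
nut [ 0.43966194 -0.0030383   0.        ]
link [ 0.65153821 -0.00598223  0.        ]
link [0.57312669 0.003241   0.        ]
big [0.41017601 0.19223281 0.        ]
small [5.08827540e-01 2.68251234e-01 1.11022302e-16]
```

```bash
cat >> h.py <<'E'
from scipy.spatial.transform import Rotation as Rn
def down(deg):  # closing line at world angle deg
    a=np.radians((deg+90)/2); return np.array([np.cos(a),np.sin(a),0,0])
def wproj(m,s,X):
    T=np.eye(4);T[:3,:3]=Rn.from_quat(s["eef_rot"]).as_matrix();T[:3,3]=s["eef_pos"]
    c=np.linalg.inv(T@np.array(m["tool_from_camera"]))@np.r_[X,1];c=c[:3];K=np.array(m["K"])
    th=np.arctan2(np.hypot(c[0],c[1]),c[2]);u=c[:2]/np.hypot(c[0],c[1])*th
    return np.round([K[0,0]*u[0]+K[0,2],K[1,1]*u[1]+K[1,2]],1)
def wray(m,s,uv,z):
    T=np.eye(4);T[:3,:3]=Rn.from_quat(s["eef_rot"]).as_matrix();T[:3,3]=s["eef_pos"];T=T@np.array(m["tool_from_camera"]);K=np.array(m["K"])
    v=(np.array(uv)-K[:2,2])/K[0,0];th=np.linalg.norm(v);d=T[:3,:3]@np.r_[v/th*np.sin(th),np.cos(th)]
    return T[:3,3]+d*(z-T[2,3])/d[2]
E
python3 - <<'E'
from h import *
from workcell import r, optics
import pickle
q=down(30)
for p in ((.53,.18,.2),(.555,-.152,.2)): print(np.round(r.solve_ik(p,q),2))
r.reach([.532,.179,.26],q)
s=r.read_state();p,d=optics.get_image("wrist");m=optics.camera_model("wrist")
pickle.dump((m,s),open("pics/w1.pkl","wb"));print(s["time_s"],s["contact_force"],np.round(m["K"],1).tolist(),np.round(m["tool_from_camera"],3).tolist())
for n,X in (("top",(.5296,.1797,.115)),("pad",(.535,.178,.005))): print(n,wproj(m,s,X))
cv2.imwrite("pics/w1.png",p[:,:,::-1])
E
```

```text
[ 0.19  0.45  1.51 -0.    1.18 -0.33]
[-0.4   0.48  1.47 -0.    1.19 -0.92]
1.7917 [ 0.05349996  0.78265339 -0.19674747] [[371.6, 0.0, 318.4], [0.0, 371.6, 238.0], [0.0, 0.0, 1.0]] [[0.001, -0.957, -0.29, 0.075], [1.0, 0.001, -0.001, -0.0], [0.001, -0.29, 0.957, -0.117], [0.0, 0.0, 0.0, 1.0]]
top [316.7 231. ]
pad [321.  205.7]
```

View pics/w1.png

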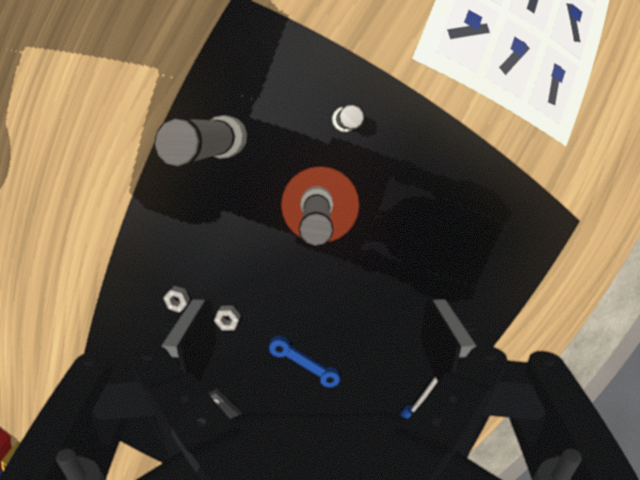

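The wrist view shows the drift top at (316.5,229) and the pad centre at (320,204). Both are within 2 px of the prediction, so I'll grasp.

```bash
python3 - <<'E'
from h import *
from workcell import r, optics, command_gripper
q=down(30)
r.reach([.530,.1797,.16],q)
r.move_straight([.530,.1797,.089],speed=.1)
command_gripper(.0,100); s=r.read_state();print(s["grip_width"],s["grip_force"],s["eef_pos"],s["contact_force"])
r.move_straight([.530,.1797,.24],speed=.15)
r.reach([.555,-.152,.24],q)
r.hold(.3);s=r.read_state();print(s["time_s"],s["eef_pos"],s["contact_force"],s["grip_width"])
for n in("scene","side","wrist"):
    p,d=optics.get_image(n);cv2.imwrite(f"pics/{n}2.png",p[:,:,::-1])
a=cv2.imread("pics/scene2.png");b=cv2.imread("pics/side2.png")
f=lambda i,x,y:cv2.resize(i[y:y+200,x:x+133],(400,600),interpolation=cv2.INTER_CUBIC)
cv2.imwrite("pics/crop2.png",np.hstack([f(a,205,20),f(b,340,80)]))
E
```

```text
0.02205333550974235 97.55944490432739 [0.52992625 0.17964454 0.08929356] [-0.99669189 -0.97675825  3.78595097]
6.5 [ 0.55517724 -0.15111242  0.2400464 ] [-0.27825194 -0.182345   -3.36504082] 0.021986218297653255
```

View pics/crop2.png

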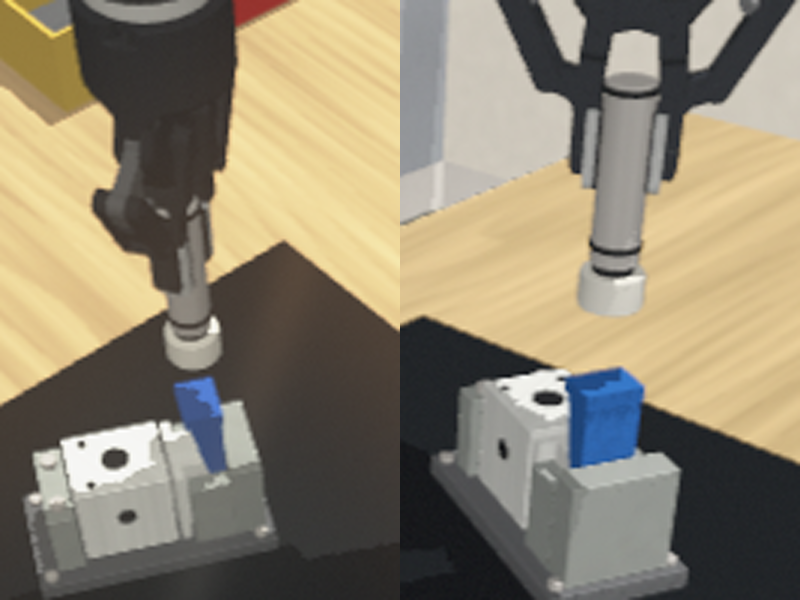

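The drift hangs upright with its foot right over the wedge head in both views, so I'll tap.

```bash
cat > tap.py <<'E'
from h import *
from workcell import r
def tap(zlow,F,lift=.008,z0=None):
    s=r.read_state();x,y=.555,-.152;f0=s["contact_force"][2]
    hit=r.move_straight([x,y,zlow],speed=.015,max_force=F)
    s=r.read_state();z=s["eef_pos"][2];f=s["contact_force"][2]-f0
    r.hold(.1);s2=r.read_state();print(hit,"z %.4f F %.1f  after %.4f F %.1f"%(z,f,s2["eef_pos"][2],s2["contact_force"][2]-f0),flush=True)
    r.move_straight([x,y,s2["eef_pos"][2]+lift],speed=.05);r.hold(.15)
    return hit,z,f
E
python3 - <<'E'
from tap import *
r.move_straight([.555,-.152,.204],speed=.08);r.hold(.2)
for zl in (.192,.186,.181):
    tap(zl,10)
s=r.read_state();print(s["time_s"],s["eef_pos"],s["contact_force"])
E
```

```text
False z 0.1920 F 1.5  after 0.1920 F 1.8
False z 0.1861 F 1.6  after 0.1860 F 1.7
False z 0.1813 F 5.9  after 0.1813 F 6.2
12.1833 [ 0.55483414 -0.15194707  0.1888553 ] [ 0.02031186 -0.25835594 -2.28283818]
```

```bash
python3 - <<'E'
from tap import *
z=.181
for i in range(6):
    h,z,f=tap(z-.005,14,lift=.006)
    if h: break
s=r.read_state();print(s["time_s"],s["eef_pos"],s["contact_force"],s["grip_width"])
E
```

```text
False z 0.1766 F 7.4  after 0.1766 F 7.8
True z 0.1763 F 12.0  after 0.1763 F 10.9
14.8417 [ 0.55474809 -0.15190022  0.18171869] [ 0.93776806 -0.29845192 -2.47828469] 0.021812493162732594
```

```bash
python3 - <<'E'
from tap import *
for F in (16,16,19,19):
    h,z,f=tap(.168,F,lift=.006)
s=r.read_state();print(s["time_s"],s["eef_pos"],s["contact_force"],s["grip_width"])
E
```

```text
True z 0.1762 F 12.1  after 0.1762 F 11.3
True z 0.1762 F 12.7  after 0.1762 F 11.9
True z 0.1761 F 12.1  after 0.1761 F 11.5
True z 0.1761 F 12.6  after 0.1761 F 13.1
19.5083 [ 0.55473938 -0.15192739  0.18149771] [ 0.35123729 -0.77910718 -3.94471586] 0.0219614098129714
```

```bash
python3 - <<'E'
from tap import *
for zl in (.1757,.1753,.1753):
    h,z,f=tap(zl,26,lift=.006)
    if f>24: break
s=r.read_state();print(s["time_s"],s["eef_pos"],s["contact_force"],s["grip_width"])
E
```

```text
False z 0.1766 F 8.5  after 0.1765 F 9.9
False z 0.1765 F 8.5  after 0.1765 F 7.7
False z 0.1765 F 9.1  after 0.1765 F 9.3
22.95 [ 0.55480942 -0.15191515  0.18201419] [ 0.14696347  0.14887667 -2.76032321] 0.022126293380339754
```

```bash
python3 - <<'E'
from tap import *
for zl in (.1740,.1728,.1728,.1715,.1715):
    h,z,f=tap(zl,26,lift=.006)
    if f>22: break
s=r.read_state();print(s["time_s"],s["eef_pos"],s["contact_force"],s["grip_width"])
E
```

```text
False z 0.1760 F 14.8  after 0.1760 F 13.6
False z 0.1756 F 18.9  after 0.1756 F 18.6
False z 0.1756 F 18.0  after 0.1756 F 17.7
True z 0.1760 F 15.0  after 0.1760 F 14.9
True z 0.1760 F 15.2  after 0.1760 F 15.0
29.2667 [ 0.55474327 -0.15192127  0.18138056] [-0.34734882 -0.25734612 -2.60697626] 0.02221724361522851
```

At 9, 14.5 and 18.5 N the stop heights differ only by the foot's spring travel, and repeat taps stop at the same height. The wedge is home, so I'll return the drift.

```bash
python3 - <<'E'
from h import *
from workcell import r, optics, command_gripper
q=down(30);x,y=.534,.1785
r.move_straight([.555,-.152,.24],speed=.12)
r.reach([x,y,.2],q)
r.move_straight([x,y,.100],speed=.1);r.hold(.2)
h=r.move_straight([x,y,.085],speed=.015,max_force=4);r.hold(.2)
s=r.read_state();print(h,s["time_s"],s["eef_pos"],s["contact_force"])
for n in("scene","side"):
    p,d=optics.get_image(n);cv2.imwrite(f"pics/{n}3.png",p[:,:,::-1])
a=cv2.imread("pics/scene3.png");b=cv2.imread("pics/side3.png")
f=lambda i,x,y:cv2.resize(i[y:y+150,x:x+100],(400,600),interpolation=cv2.INTER_CUBIC)
cv2.imwrite("pics/crop3.png",np.hstack([f(a,360,200),f(b,200,275)]))
E
```

```text
True 33.425 [0.53393899 0.17847719 0.08916759] [-0.01124047  1.15695883  5.42735357]
```

View pics/crop3.png

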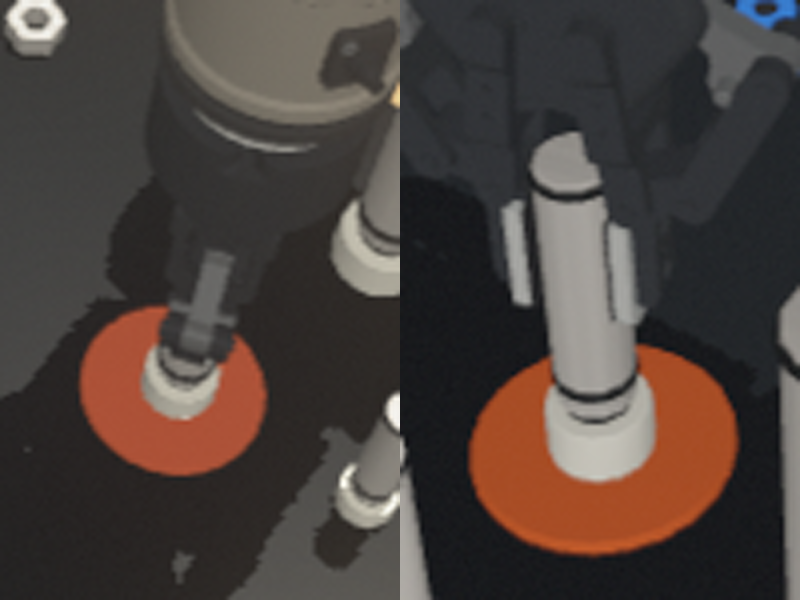

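The drift stands on the middle of the pad, foot at (180,385) in the scene crop and (600,440) in the side crop. I'll release it, back off and check.

```bash
python3 - <<'E'
from h import *
from workcell import r, optics, command_gripper
x,y=.534,.1785
command_gripper(.085);r.hold(.2)
r.move_straight([x,y,.22],speed=.12);r.hold(.5)
s=r.read_state();print(s["time_s"],s["contact_force"])
a,b=(optics.get_image(n)[0][:,:,::-1] for n in("scene","side"))
f=lambda i,x,y:cv2.resize(i[y:y+75,x:x+100],(400,300),interpolation=cv2.INTER_CUBIC)
g=lambda i:cv2.resize(i[290:410,170:330],(400,300))
cv2.imwrite("pics/crop4.png",np.vstack([np.hstack([f(a,210,140),f(b,345,200)]),np.hstack([f(a,360,250),g(b)])]))
E
```

```text
36.1083 [-0.48374267 -0.03317294 -0.23210755]
```

View pics/crop4.png

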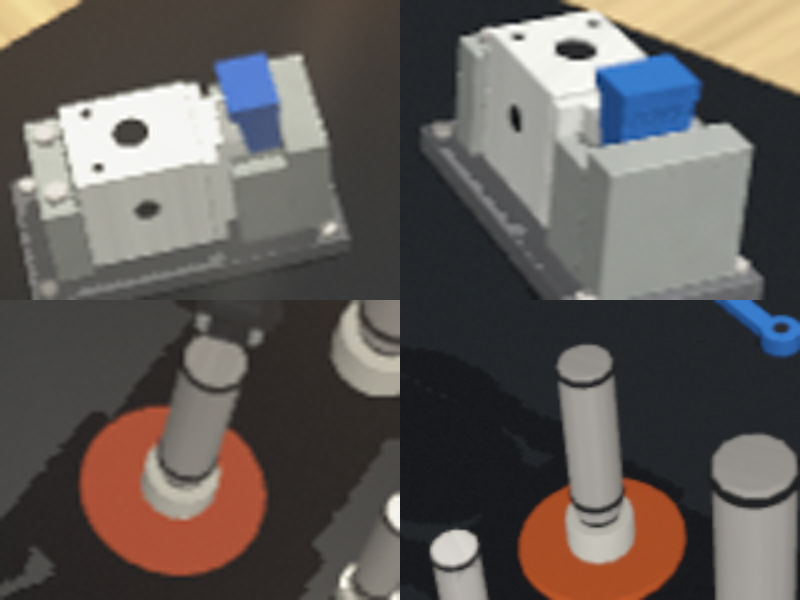

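The wedge is driven down and upright, the gaps at the jaw and back stop are closed, and the drift stands free at the middle of its pad.

```bash
python3 -c "
from workcell import r
print(r.finish_job())"
```

```text
the job is handed in; nothing more can be done
None
```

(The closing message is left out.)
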